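# Clamp a board in the bench hold-down with its wing nut

### The job

Push the dark-brown board along the bench, under the blue strap of the hold-down, until its long edge sits flush against the fence, and then spin the orange wing nut clockwise (seen from above) with strokes of a fingertip on its wings until it comes up snug and the black pad presses on the board. Only push with the fingertips, not hard: do not lift the board or pinch a wing of the nut, and leave the other things where they are.

Things in the scene. Friction and masses are not known exactly. Their poses are not given: they have to be found in the camera images.
- hold_down: Fixed clamp: plywood block 78 mm deep (x), 130 long (y), 16 high. Origin at bench level, middle of its front face (the fence); x points level from the fence into the block: the board is pushed along +x. Blue strap above, 36 wide, from x = -32 to +72 mm, top at z = 41.5 mm less 1.27 mm per rad of wing_nut. Stud, 8 mm thick, at x = +35, y = 0, up to z = 76 mm; pin at x = +66, up to z = 38 mm
- board: Loose dark-brown flat offcut, 62 mm (its x) by 110 mm (its y) by 18 mm high, about 0.1 kg, flat on the bench in front of the fence, 45 to 85 mm short of it and turned up to 0.3 rad at the start. Origin in the middle of its underside; its x points roughly along the hold-down's x. Pushed home, its origin is at x = -31 mm of hold_down
- nut_mid (a point): Point on the wing nut's axis at half height of its wings, always at x = +35 mm, y = 0 of hold_down; sinks with the nut. z up, x along the line of the two wings. Orange; hub 26 mm across. The wings are upright plates, 7 mm thick, from 8 to 38 mm from the axis, 11 mm above and below this point; their lower edge is 9.5 mm above the strap
- wing_nut (a joint): Turn of the nut, rad, growing clockwise from above (tightening). Starts at 0.2 to 3.4. Strap and pad sink 1.27 mm per rad (8 mm a turn). The pad meets the board at about 5.9; it is snug at 7.5, the end of its thread, where the value stops; the rubber-cushioned wings then give 0.5 N m per rad, up to 1 rad, and spring back. Tight enough above 7.1. Friction about 0.03 N m; stays where left
- pad: Black rubber pad, 22 mm across, on a 3 N/mm spring under the front end of the strap, at x = -18 mm, y = 0 of hold_down; origin at its underside, 25.5 mm above the bench at nut angle 0 and 1.27 mm per rad lower as the nut is tightened, until it rests on the board
- push_faces: The two wing faces that a finger pushes on to tighten: in the frame of nut_mid, the +y face of the wing at +x and the -y face of the wing at -x. Origin on the nut's axis at the bottom of the nut
- lead_faces: The two opposite wing faces (the sides that lead when tightening). Origin as push_faces. Pressing both faces of a wing at once counts as pinching the nut
- orange_clamp: Bystander: orange spring clamp, 74x138x24 mm, lying flat; origin in the middle of its underside
- screwdriver: Bystander: screwdriver with a blue handle, 232 mm long, 31 mm high, lying along its y axis; origin in the middle of its underside
- pale_offcut: Bystander: small grey-brown offcut of wood, 45x90x20 mm; origin in the middle of its underside
- tape_measure: Bystander: yellow tape measure, 38x87x73 mm; origin in the middle of its underside
Not all that is in view belongs to the job. Leave any yellow look-alike of the board alone.

How it is judged:
By the outcome, as a careful person would: the job done as asked, in the order asked, and still so for the second after the job is handed in, with the robot touching nothing.
It also fails if it takes over 70 s, if anything falls off the work surface, if the arm or the gripper's body presses on something with over 40 N, if the wrist force passes 120 N, or if a joint passes its speed limit or range.

### The arm

A 6-joint arm with a two-finger parallel gripper is mounted at the origin on the work surface; the furniture and walls round the work are solid. World frame = base frame: x ahead of the robot, y to its left, z up, the work surface at z = 0. Lengths are in mm, angles in rad, forces in N, time in s.
With the tool pointing down it reaches from about 300 to 875 mm from the base axis. Payload 6.4 kg.
Tool frame: the origin (TCP) lies midway between the tips of the shut fingers; the grasp point (between the pads) lies 19 mm behind it; z points along the fingers, y is the line along which they close (so a half turn about z gives the same grasp; the last joint's range is limited). The gripper opens to 85 mm and grips with 20 to 120 N. Pads are 22 mm wide; open, the fingers measure 114 mm over their backs; the gripper's body (76 mm by 85 mm) begins 54 mm behind the grasp point. The pads swing forward as they close: fully open they stand 13 mm farther back than shut.
Start: joints at [0.994, 0.181, 1.607, -0, 1.354, -0.206], TCP at [208.347, 535.941, 209.488] pointing down, gripper open.
Joint ranges: [-2.99, 2.99], [-0.89, 2.07], [0.3, 2.58], [-1.14, 4.28], [0, 2.63], [-3.12, 3.12]. Speed limits (rad/s): [2.57, 2.57, 3.01, 3.14, 3.14, 3.14].

### API

Orientations are given as a unit quaternion [w, x, y, z].
In Python, from workcell import env gives the robot as it stands.
- The arm moves only by the shell command python3 -m handwheel 'ROWS' [OPENING]. ROWS is JSON, a list of rows, each an object with "dp": the shift along the tool's x, y, z normalised to -1 to 1, where 1 is 0.15 m, a list of three; "delta_rot": the turn, a rotation vector about the tool's x, y, z normalised to -1 to 1, where 1 is 0.08 rad, a list of three. In form: [{"dp": [x, y, z], "delta_rot": [rx, ry, rz]}, ...]. A call has 1 to 12 rows; each row shifts and turns the commanded pose from where the row before left it, along the tool's axes as they then stand; what a row does not reach is not made up. A row lasts 1/12 s, in which the tool goes at most 41.7 mm and 7.16 degrees, less where a joint would pass 70% of its speed; a pose out of reach is approached as far as the arm can. A call with a number of a shift or a turn outside -1 to 1 is refused whole. A call with a gripper value outside its range is refused whole. OPENING is the opening, from 0 (shut) to 1 (fully open), set as the call begins (- or left out, the last holds). The fingers move at their own pace and stop on an object; the grip force is fixed at half the most. Time passes only in rows, so rows that do not move let the fingers close. It gives the time, the measured TCP pose, the force, the opening and the grip force at its end, in the units of the state.
- env.read_state(): the state, without advancing time (a new reading comes with each control period).
- env.snapshot(name): name is "scene" or "top" or "wrist"; returns the picture (400x640x3 uint8, red, green, blue); there is no depth.
- env.camera_params(name): a dict with "fx", "fy", "cx", "cy" (pixels), "rvec" (rotation vector, rad) and "tvec" (3), from world to camera coordinates, as OpenCV has them; the wrist camera has in their place "tool_from_camera" (4x4, takes a point from camera to tool coordinates, whose origin is the TCP and whose axes are the flange's). Camera axes: x right, y down, z forward; pixel columns grow to the right and rows downward; lengths in mm; the calibration is good to about 2 mm. A picture is of the moment at which its call begins: read the wrist's pose just before it. camera_params takes no time and is no camera call.
- env.job_done(): hands the job in; it is judged then, once.
Trained networks look in the newest picture that a camera, given by its name, has taken for a name from the list of things; names that differ only in an ending like _2 or _b are one class to them, and where a whole thing is asked for, a point or a joint stands for the part that bears it (a point fixed in the world has none). Each returns a list of dicts, best first, with "conf" (0 to 1); they miss things now and then, are a little off and sometimes report something else, mostly with a low value. They report only what shows in the picture. A call takes as long as a camera call. They do not tell look-alikes from the thing itself.
- env.trace(thing, camera): "pixels" (400x640 bool, what is visible of it) and "rect" ([centre column, centre row, width, height] as shares, 0 to 1, of the picture: columns of its width, rows of its height, round what is visible of it).
- env.tip_of(thing, camera): "point" ([column, row] as shares, 0 to 1, of the picture: columns of its width, rows of its height: a listed point, or the origin of a listed thing).
The state is a dict: "time_s": time; "joint_pos": joint angles; "joint_velocities": joint speeds; "effort": joint torques, N m; "tcp_pos": TCP position; "tool_rot": TCP orientation; "ft_force": force on the tool from outside, world axes, zero at the start; "ft_torque": the same for the moment, N m; "opening": opening from 0.0 (shut) to 1.0 (fully open); "grip_force": force on a finger pad.
Only numpy, scipy, OpenCV 4.12 (cv2) and the standard library are available. Lean on these libraries where they do the work, as an engineer would, in place of code of your own. Each camera call takes 0.05 s, during which the arm holds its last target. There are 200 camera calls.

## Working session

There is one attempt and no reset: what is moved stays moved. The work goes in short steps, Python scripts to look and compute and a shell command to move; the robot and the scene stay as the last step left them, time stands still between calls to the robot, and variables do not carry over. Pictures are saved under pics/ and viewed, at most 10 in all, crops included, and the job is handed in when it is done.

```bash
mkdir -p pics; ls; python3 - <<'E'
from workcell import env
import cv2
for c in ["scene","top"]:
    im=env.snapshot(c); cv2.imwrite(f"pics/{c}0.png",im[:,:,::-1])
    print(c,env.camera_params(c))
    for t in ["hold_down","board","nut_mid","pad","wing_nut","orange_clamp","screwdriver","pale_offcut","tape_measure"]:
        try:
            print(t,[( [round(p*s) for p,s in zip(d["point"],(640,400))],round(d["conf"],2)) for d in env.tip_of(t,c)][:3])
        except Exception as e: print(t,e)
print(env.read_state())
E
```

```text
pics
scene {'fx': 488.68602314938573, 'fy': 488.68602314938573, 'cx': 315.70815033522547, 'cy': 195.46849922023208, 'rvec': array([ 2.09178851, -1.00683157,  0.4441607 ]), 'tvec': array([-291.23399883,  262.39077807, 1269.01769454])}
hold_down [([333, 203], 0.58)]
board [([346, 252], 0.85), ([303, 197], 0.76)]
nut_mid [([345, 191], 0.54)]
pad []
wing_nut it knows: board, hold_down, lead_faces, nut_mid, orange_clamp, pad, pale_offcut, push_faces, screwdriver, tape_measure
orange_clamp [([248, 170], 0.68)]
screwdriver [([228, 180], 0.52)]
pale_offcut [([396, 274], 0.61)]
tape_measure [([442, 260], 0.68)]
top {'fx': 409.67272154701215, 'fy': 409.67272154701215, 'cx': 318.77445629502586, 'cy': 195.45847564387714, 'rvec': array([ 2.18923336, -2.15120534,  0.11288891]), 'tvec': array([ -65.20718902,  453.33860863, 1050.25795758])}
hold_down [([316, 182], 0.71), ([327, 180], 0.33)]
board [([278, 196], 0.9), ([372, 235], 0.57)]
nut_mid [([330, 176], 0.54)]
pad []
wing_nut it knows: board, hold_down, lead_faces, nut_mid, orange_clamp, pad, pale_offcut, push_faces, screwdriver, tape_measure
orange_clamp [([187, 187], 0.73)]
screwdriver [([184, 226], 0.97)]
pale_offcut [([428, 222], 0.83)]
tape_measure []
{'time_s': 0.9, 'joint_pos': array([ 9.93704518e-01,  1.80787586e-01,  1.60698460e+00,  1.40795962e-06,
        1.35382576e+00, -2.06305803e-01]), 'joint_velocities': array([-0.00142491,  0.000785  , -0.00011946,  0.00014147, -0.00030672,
        0.00115551]), 'effort': array([-6.96154507e-05, -4.44841683e+01, -3.51675582e+01, -2.07211642e-04,
        8.81909909e-04, -1.50523971e-05]), 'tcp_pos': array([208.34471593, 535.94251221, 209.50289889]), 'tool_rot': array([-1.64466907e-06,  1.84332965e-01,  9.82863855e-01, -2.18103752e-06]), 'ft_force': array([0.22703628, 1.33559442, 0.25832745]), 'ft_torque': array([-0.04190986, -0.0001671 , -0.06177883]), 'grip_force': 0.0, 'opening': 1.0010247390061067}
```

```bash
python3 - <<'E'
import cv2
a=cv2.imread("pics/scene0.png");b=cv2.imread("pics/top0.png")
cv2.imwrite("pics/s0c.png",cv2.resize(a[130:310,180:480],(800,480),interpolation=cv2.INTER_CUBIC))
cv2.imwrite("pics/t0c.png",cv2.resize(b[100:310,150:470],(800,525),interpolation=cv2.INTER_CUBIC))
E
```

```text
(no output)
```

View pics/s0c.png

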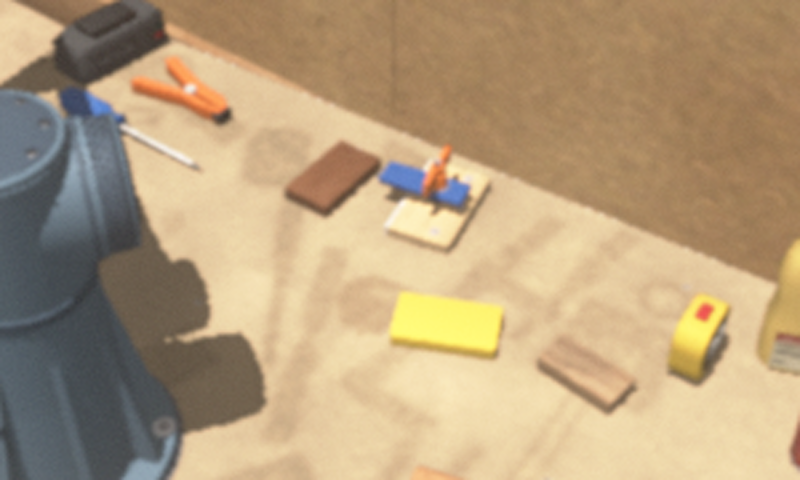

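View pics/t0c.png

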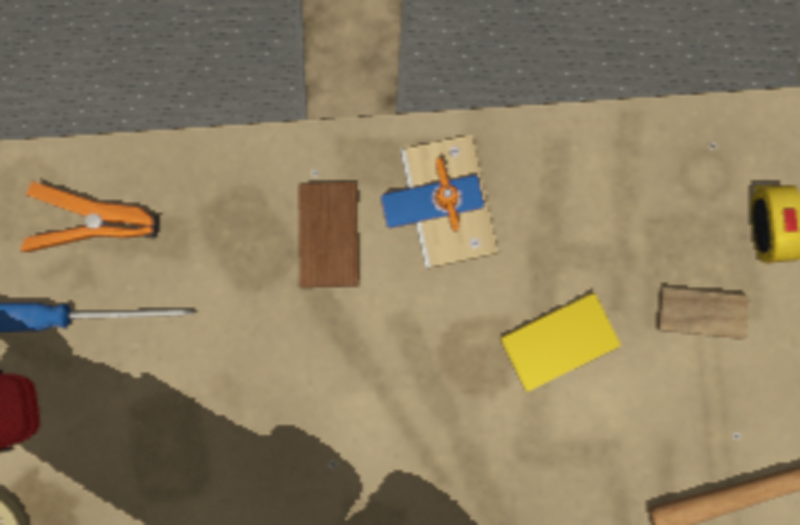

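The scene view shows the brown board left of the hold-down (crop 333,178), the hold-down at (435,195), and a yellow decoy at (447,323). The top view shows the board at crop (330,233), the nut at (446,195) and the block turned about 14° in the image.

```bash
cat > h.py <<'E'
import numpy as np, cv2
from workcell import env
from scipy.spatial.transform import Rotation as R
def rot(q): return R.from_quat([q[1],q[2],q[3],q[0]]).as_matrix()
def cam(c, st=None):
    p=env.camera_params(c); K=np.array([[p["fx"],0,p["cx"]],[0,p["fy"],p["cy"]],[0,0,1]])
    if "rvec" in p:
        Rm=cv2.Rodrigues(np.array(p["rvec"]))[0]; t=np.array(p["tvec"])
    else:
        st=st or env.read_state(); T=np.eye(4); T[:3,:3]=rot(st["tool_rot"]); T[:3,3]=st["tcp_pos"]
        M=np.linalg.inv(T@np.array(p["tool_from_camera"])); Rm=M[:3,:3]; t=M[:3,3]
    return K,Rm,t
def ray(C,px):
    K,Rm,t=C; d=Rm.T@np.linalg.inv(K)@np.array([px[0],px[1],1.]); return -Rm.T@t,d
def at_z(C,px,z):
    o,d=ray(C,px); return o+d*(z-o[2])/d[2]
def proj(C,P):
    K,Rm,t=C; q=K@(Rm@np.asarray(P,float)+t); return q[:2]/q[2]
def tri(C1,p1,C2,p2):
    o1,d1=ray(C1,p1);o2,d2=ray(C2,p2);d1/=np.linalg.norm(d1);d2/=np.linalg.norm(d2)
    s=np.linalg.lstsq(np.stack([d1,-d2],1),o2-o1,rcond=None)[0]
    a,b=o1+s[0]*d1,o2+s[1]*d2; return (a+b)/2,np.linalg.norm(a-b)
def tip(t,c): return [(np.array(d["point"])*(640,400),d["conf"]) for d in env.tip_of(t,c)]
E
python3 - <<'E'
from h import *
np.set_printoptions(precision=1,suppress=True)
T=cam("top");S=cam("scene")
print("nut",tri(T,(330,176),S,(345,191)))
print("hd",tri(T,(316,182),S,(333,203)))
print("board",tri(T,(278,196),S,(303,197)), at_z(T,(278,196),0))
c=[(150+x/2.5,100+y/2.5) for x,y in [(404,150),(470,135),(498,252),(428,267)]]
print("block",[at_z(T,p,16)[:2] for p in c])
for d in env.trace("board","top")[:2]:
    m=d["pixels"].astype(np.uint8); r=cv2.minAreaRect(cv2.findNonZero(m)); b=cv2.boxPoints(r)
    print(d["conf"],[at_z(T,p,18)[:2] for p in b], at_z(T,r[0],18))
for t,z,p in [("clamp",12,(187,187)),("sd",10,(184,226)),("sdtip",5,(228,224)),("bat",0,(0,0))]: print(t,at_z(T,p,z))
print(env.camera_params("wrist"))
E
```

```text
nut (array([499.6, -84.9,  70.3]), np.float64(0.8239785238174283))
hd (array([491.1, -48.4,   8.1]), np.float64(2.216205311460945))
board (array([454.8,  49. ,   5.5]), np.float64(5.956602648858131)) [453.4  51.8   0. ]
block [array([549.6, -36.5]), array([ 567.1, -106.6]), array([ 442.4, -137.7]), array([425.3, -64.2])]
0.74 [array([ 352.2, -138.3]), array([ 405.7, -237.2]), array([ 348.7, -267.4]), array([ 295.7, -168.8])] [ 350.4 -202.8   18. ]
0.72 [array([512.3,  75.5]), array([513.5,  12. ]), array([404.9,   9.4]), array([403.8,  72.3])] [458.4  42.3  18. ]
clamp [471.9 292.3  12. ]
sd [368.8 295.7  10. ]
sdtip [376.2 181.4   5. ]
bat [992.3 846.8   0. ]
{'fx': 338.55885520784483, 'fy': 338.55885520784483, 'cx': 320.90728442928025, 'cy': 199.7409033132317, 'tool_from_camera': array([[  -0. ,   -1. ,   -0.3,   78. ],
       [   1. ,   -0. ,    0. ,    0.6],
       [  -0. ,   -0.3,    1. , -164.3],
       [   0. ,    0. ,    0. ,    1. ]])}
```

```bash
R='{"dp":[-0.15,-0.131,-0.015],"delta_rot":[0,0,0]}'; 
python3 -m handwheel '[{"dp":[-0.15,-0.131,-0.015],"delta_rot":[0,0,0]},{"dp":[-0.15,-0.131,-0.015],"delta_rot":[0,0,0]},{"dp":[-0.15,-0.131,-0.015],"delta_rot":[0,0,0]},{"dp":[-0.15,-0.131,-0.015],"delta_rot":[0,0,0]},{"dp":[-0.15,-0.131,-0.015],"delta_rot":[0,0,0]},{"dp":[-0.15,-0.131,-0.015],"delta_rot":[0,0,0]},{"dp":[-0.15,-0.131,-0.015],"delta_rot":[0,0,0]},{"dp":[-0.15,-0.131,-0.015],"delta_rot":[0,0,0]},{"dp":[-0.15,-0.131,-0.015],"delta_rot":[0,0,0]}]' 0.7
python3 -m handwheel '[{"dp":[-0.15,-0.131,-0.015],"delta_rot":[0,0,0]},{"dp":[-0.15,-0.131,-0.015],"delta_rot":[0,0,0]},{"dp":[-0.15,-0.131,-0.015],"delta_rot":[0,0,0]},{"dp":[-0.15,-0.131,-0.015],"delta_rot":[0,0,0]},{"dp":[-0.15,-0.131,-0.015],"delta_rot":[0,0,0]},{"dp":[-0.15,-0.131,-0.015],"delta_rot":[0,0,0]},{"dp":[-0.15,-0.131,-0.015],"delta_rot":[0,0,0]},{"dp":[-0.15,-0.131,-0.015],"delta_rot":[0,0,0]},{"dp":[-0.15,-0.131,-0.015],"delta_rot":[0,0,0]}]'
python3 -m handwheel '[{"dp":[0,0,0],"delta_rot":[0,0,1]},{"dp":[0,0,0],"delta_rot":[0,0,1]},{"dp":[0,0,0],"delta_rot":[0,0,1]},{"dp":[0,0,0],"delta_rot":[0,0,1]},{"dp":[0,0,0],"delta_rot":[0,0,1]},{"dp":[0,0,0],"delta_rot":[0,0,1]},{"dp":[0,0,0],"delta_rot":[0,0,1]},{"dp":[0,0,0],"delta_rot":[0,0,1]},{"dp":[0,0,0],"delta_rot":[0,0,1]},{"dp":[0,0,0],"delta_rot":[0,0,1]},{"dp":[0,0,0],"delta_rot":[0,0,1]},{"dp":[0,0,0],"delta_rot":[0,0,1]}]'
python3 - <<'E'
from h import *
np.set_printoptions(precision=3,suppress=True)
st=env.read_state(); print(st["time_s"],st["tcp_pos"],st["joint_pos"],st["opening"],"toolx",rot(st["tool_rot"])[:,0])
C=cam("wrist",st); im=env.snapshot("wrist"); cv2.imwrite("pics/w1.png",im[:,:,::-1])
T=cam("top");S=cam("scene")
for t,z in [("board",0),("hold_down",0),("nut_mid",58),("pad",22)]:
    for p,c in tip(t,"wrist")[:2]: print(t,p,c,at_z(C,p,z))
for d in env.trace("board","wrist")[:2]:
    m=d["pixels"].astype(np.uint8); r=cv2.minAreaRect(cv2.findNonZero(m)); b=cv2.boxPoints(r)
    print(d["conf"],*[at_z(C,p,18)[:2] for p in b], at_z(C,r[0],18))
E
```

```text
time_s: 1.7
tcp_pos: [333.4, 296.5, 230.1]
tool_rot: [0.0, 0.184, 0.983, 0.0]
ft_force: [0.9, 0.6, 0.7]
opening: 0.699
grip_force: 0.0
time_s: 2.45
tcp_pos: [458.2, 58.1, 250.3]
tool_rot: [0.0, 0.184, 0.983, 0.0]
ft_force: [0.3, 0.9, -1.1]
opening: 0.7
grip_force: 0.0
time_s: 3.45
tcp_pos: [457.7, 59.5, 250.1]
tool_rot: [0.0, 0.619, 0.785, 0.0]
ft_force: [-0.3, 0.3, 0.2]
opening: 0.697
grip_force: 0.0
3.45 [457.665  59.51  250.085] [-0.129 -0.117  1.83   0.     1.428 -0.365] 0.696964125546069 toolx [-0.234  0.972 -0.   ]
board [319.616 170.8  ] 0.77 [460.25   44.167   0.   ]
hold_down [326.528 241.2  ] 0.8 [491.486 -47.229   0.   ]
hold_down [326.784 289.32 ] 0.7 [ 509.342 -118.772    0.   ]
nut_mid [327.424 285.2  ] 0.84 [499.003 -77.416  58.   ]
0.85 [ 291.585 -173.454] [ 331.241 -116.537] [ 356.019 -139.3  ] [ 316.377 -198.068] [ 323.997 -156.274   18.   ]
0.71 [403.712  11.188] [403.092  75.482] [511.699  80.741] [517.676  15.648] [458.562  46.516  18.   ]
```

View pics/w1.png

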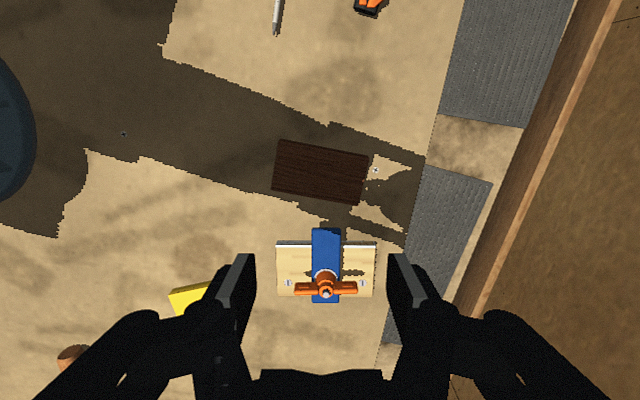

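The wrist view shows the board at (320,172), the hold-down's front edge at about row 243 between columns 276 and 376, and the nut at (326,288) with its wings level in the picture.

```bash
python3 - <<'E'
import cv2
a=cv2.imread("pics/w1.png")
cv2.imwrite("pics/w1c.png",cv2.resize(a[130:310,260:400],(700,900),interpolation=cv2.INTER_CUBIC)[300:,:][:600])
cv2.imwrite("pics/w1c.png",cv2.resize(a[215:315,260:390],(780,600),interpolation=cv2.INTER_CUBIC))
E
```

```text
(no output)
```

View pics/w1c.png

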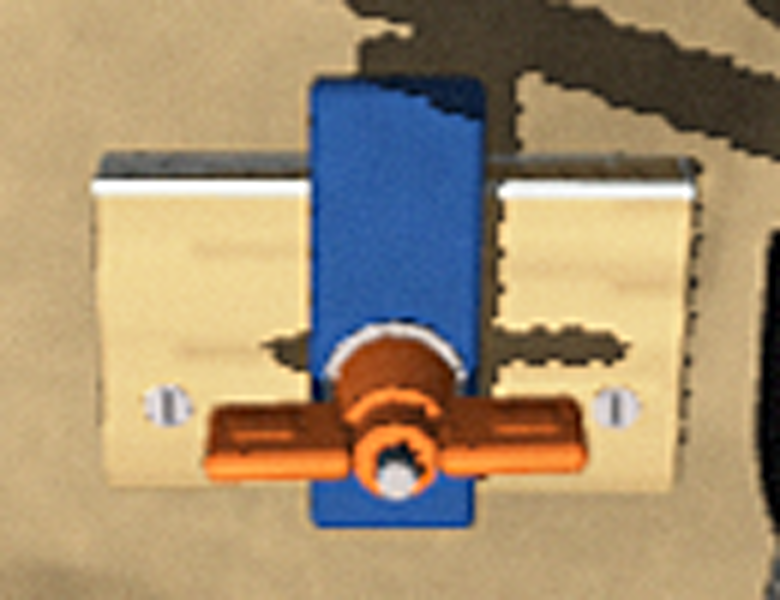

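The crop shows the front foot edge at row 240.5 (cols 277–376), the top front edge at 245, the back edge at 296, and the stud tip at (326,293).

```bash
python3 - <<'E'
from h import *
from scipy.optimize import least_squares
np.set_printoptions(precision=3,suppress=True)
C=cam("wrist");T=cam("top")
L=[((0,65,0),(277.2,240.5)),((0,-65,0),(376.2,241)),((0,65,16),(275.5,245.5)),((0,-65,16),(376,246)),((78,65,16),(277.5,296.3)),((78,-65,16),(372.7,296.3)),((35,0,76),(326,292.8))]
L2=[((0,65,16),(311.6,160)),((78,65,16),(338,154)),((78,-65,16),(349.2,200.8)),((0,-65,16),(321.2,206.8))]
def W(v,p): 
    c,s=np.cos(v[2]),np.sin(v[2]); return np.array([v[0]+c*p[0]-s*p[1],v[1]+s*p[0]+c*p[1],p[2]])
def solve(sets,x0): 
    sg=[1 if i%4==0 else 1 for i in range(2)]
    f=lambda v:np.concatenate([ (proj(Cm,W(v,s*np.array(p)))-q) for Cm,l in sets for p,q in l for s in [np.array([1,1,1])]])
    r=least_squares(f,x0); return r.x,r.fun.reshape(-1,2)
for n,s in [("wrist",[(C,L)]),("top",[(T,L2)]),("both",[(C,L),(T,L2)])]:
    # y axis sign by residual
    v,e=solve(s,[488,-50,-1.34]); print(n,v,np.abs(e).max(),"nut",W(v,(35,0,0)))
hd=v
import sys
for name,Cm in [("wrist",C),("top",T)]:
    env.snapshot(name)
    for d in env.trace("board",name)[:3]:
        m=d["pixels"].astype(np.uint8); r=cv2.minAreaRect(cv2.findNonZero(m)); P=at_z(Cm,r[0],18)
        if P[1]<-20: continue
        b=[at_z(Cm,p,18)[:2] for p in cv2.boxPoints(r)]
        M=at_z(Cm,np.argwhere(m)[:,::-1].mean(0),18)
        c,s=np.cos(hd[2]),np.sin(hd[2]); dd=P[:2]-hd[:2]
        e=max([b[1]-b[0],b[2]-b[1]],key=np.linalg.norm); print(name,P,M,"edge ang",np.arctan2(e[1],e[0]),"in hd",c*dd[0]+s*dd[1],-s*dd[0]+c*dd[1])
E
```

```text
wrist [ 504.763 -102.32    -4.463] 65.53292804623916 nut [496.117 -68.405   0.   ]
top [487.145 -48.286  -1.338] 1.211513693967504 nut [495.22  -82.341   0.   ]
both [ 505.509 -105.417   -4.453] 63.661865104210676 nut [496.54  -71.586   0.   ]
wrist [458.627  46.197  18.   ] [458.151  46.694  18.   ] edge ang 0.045917899275876084 in hd 158.56501691591717 6.464143455117544
top [458.362  42.287  18.   ] [455.285  40.583  18.   ] edge ang -3.117602609151487 in hd 154.85396575761408 7.722161956410808
```

```bash
python3 - <<'E'
from h import *
from scipy.optimize import least_squares
np.set_printoptions(precision=3,suppress=True)
C=cam("wrist");T=cam("top")
L=[((0,-65,0),(277.2,240.5)),((0,65,0),(376.2,241)),((0,-65,16),(275.5,245.5)),((0,65,16),(376,246)),((78,-65,16),(277.5,296.3)),((78,65,16),(372.7,296.3)),((35,0,76),(326,292.8))]
L2=[((0,65,16),(311.6,160)),((78,65,16),(338,154)),((78,-65,16),(349.2,200.8)),((0,-65,16),(321.2,206.8))]
def W(v,p): 
    c,s=np.cos(v[2]),np.sin(v[2]); return np.array([v[0]+c*p[0]-s*p[1],v[1]+s*p[0]+c*p[1],p[2]])
def solve(sets,x0): 
    r=least_squares(lambda v:np.concatenate([(proj(Cm,W(v,p))-q) for Cm,l in sets for p,q in l]),x0); return r.x,r.fun.reshape(-1,2)
for n,s in [("wrist",[(C,L)]),("top",[(T,L2)]),("both",[(C,L),(T,L2)])]:
    v,e=solve(s,[488,-50,-1.34]); print(n,v,np.abs(e).max(),"nut",W(v,(35,0,0)))
# wings angle in wrist: crop ends
c,s=np.cos(v[2]),np.sin(v[2])
for P in [(458.6,46.2),(458.4,42.3)]:
    d=np.array(P)-v[:2]; print("board in hd",c*d[0]+s*d[1],-s*d[0]+c*d[1])
E
```

```text
wrist [490.548 -45.048  -1.339] 2.1771375036602194 nut [498.586 -79.112   0.   ]
top [487.145 -48.286  -1.338] 1.211513693967504 nut [495.22  -82.341   0.   ]
both [490.188 -45.489  -1.34 ] 2.4353844933930304 nut [498.198 -79.56    0.   ]
board in hd -96.48485721011713 -9.765375592578845
board in hd -92.73413762782076 -10.852621017944486
```

```bash

python3 -m handwheel '[{"dp":[0.09,0,0],"delta_rot":[0,0,0.83]},{"dp":[0.09,0,0],"delta_rot":[0,0,0.83]},{"dp":[0.09,0,0],"delta_rot":[0,0,0.84]},{"dp":[0,0,0.2],"delta_rot":[0,0,0]},{"dp":[0,0,0.2],"delta_rot":[0,0,0]},{"dp":[0,0,0.2],"delta_rot":[0,0,0]},{"dp":[0,0,0.2],"delta_rot":[0,0,0]},{"dp":[0,0,0.2],"delta_rot":[0,0,0]},{"dp":[0,0,0.2],"delta_rot":[0,0,0]},{"dp":[0,0,0.2],"delta_rot":[0,0,0]},{"dp":[0,0,0],"delta_rot":[0,0,0]}]'
python3 - <<'E'
from h import *
st=env.read_state();print(st["tcp_pos"],rot(st["tool_rot"])[:,0])
cv2.imwrite("pics/w2.png",env.snapshot("wrist")[:,:,::-1])
E
```

```text
time_s: 4.87
tcp_pos: [445.8, 99.4, 34.8]
tool_rot: [-0.004, 0.693, 0.721, -0.003]
ft_force: [-0.9, 0.5, -0.8]
opening: 0.698
grip_force: 0.0
[445.76012695  99.4436224   34.80939212] [-4.02123023e-02  9.99190835e-01  8.04244524e-04]
```

View pics/w2.png

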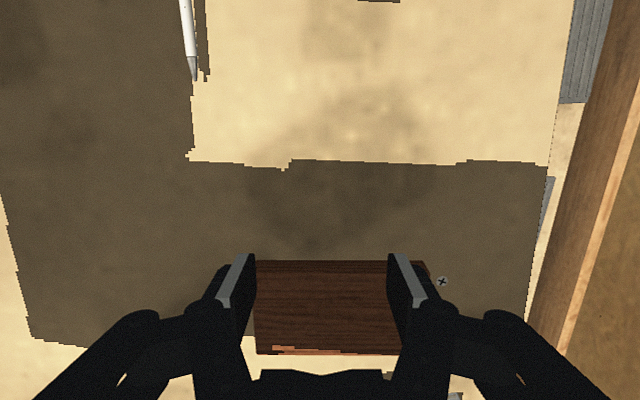

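The board spans columns 256–427 at row 261, parallel to the fingers but centred about 13 mm to the right. I'll correct that before lowering.

```bash

python3 -m handwheel '[{"dp":[0,0.085,0],"delta_rot":[0,0,0]},{"dp":[0,0,0.11],"delta_rot":[0,0,0]},{"dp":[0,0,0.09],"delta_rot":[0,0,0]},{"dp":[0,0,0.01],"delta_rot":[0,0,0]},{"dp":[0,0,0],"delta_rot":[0,0,0]}]'
python3 -m handwheel '[{"dp":[-0.03,0,0],"delta_rot":[0,0,0]},{"dp":[-0.03,0,0],"delta_rot":[0,0,0]},{"dp":[-0.02,0,0],"delta_rot":[0,0,0]},{"dp":[-0.02,0,0],"delta_rot":[0,0,0]},{"dp":[0,0,0],"delta_rot":[0,0,0]}]'
python3 - <<'E'
from h import *
st=env.read_state();print(st["tcp_pos"],rot(st["tool_rot"]).round(3))
cv2.imwrite("pics/s3.png",cv2.resize(env.snapshot("scene")[130:230,260:380,::-1],(720,600),interpolation=cv2.INTER_CUBIC))
E
```

```text
time_s: 5.33
tcp_pos: [464.0, 99.9, 9.7]
tool_rot: [0.0, 0.693, 0.721, 0.0]
ft_force: [0.5, 0.3, 0.8]
opening: 0.7
grip_force: 0.0
time_s: 5.75
tcp_pos: [464.5, 84.2, 9.0]
tool_rot: [0.0, 0.693, 0.721, 0.0]
ft_force: [-0.6, 0.9, -0.3]
opening: 0.699
grip_force: 0.0
[464.4562091   84.17059509   9.00367197] [[-0.039  0.999  0.001]
 [ 0.999  0.039 -0.   ]
 [-0.     0.001 -1.   ]]
```

View pics/s3.png

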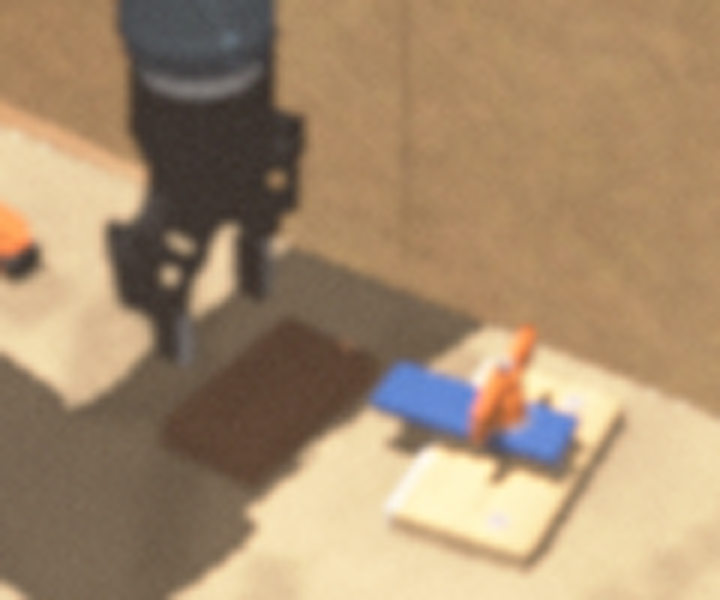

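The fingertips hang just behind the board's back edge, and their height is marginal. I'll back off a little, lower, then push.

```bash

python3 -m handwheel '[{"dp":[0.05,-0.03,0],"delta_rot":[0,0,0]},{"dp":[0,0,0.035],"delta_rot":[0,0,0]},{"dp":[0,0,0],"delta_rot":[0,0,0]}]'
python3 -m handwheel '[{"dp":[-0.03,0,0],"delta_rot":[0,0,0]},{"dp":[-0.03,0,0],"delta_rot":[0,0,0]},{"dp":[-0.03,0,0],"delta_rot":[0,0,0]},{"dp":[-0.03,0,0],"delta_rot":[0,0,0]},{"dp":[-0.02,0.004,0],"delta_rot":[0,0,-0.2]},{"dp":[0,0,0],"delta_rot":[0,0,0]}]'
python3 - <<'E'
from h import *
st=env.read_state();print(st["tcp_pos"],st["ft_force"])
C=cam("wrist",st)
cv2.imwrite("pics/w4.png",env.snapshot("wrist")[:,:,::-1])
for d in env.trace("board","wrist")[:2]:
    m=d["pixels"].astype(np.uint8); r=cv2.boundingRect(m); print(d["conf"],r,at_z(C,(320,r[1]),18))
E
```

```text
time_s: 6.05
tcp_pos: [458.0, 92.8, 2.3]
tool_rot: [-0.001, 0.693, 0.721, -0.001]
ft_force: [1.1, 0.5, 0.5]
opening: 0.701
grip_force: 0.0
time_s: 6.55
tcp_pos: [461.0, 70.4, 3.3]
tool_rot: [0.0, 0.687, 0.727, 0.0]
ft_force: [-0.5, -0.3, 0.2]
opening: 0.699
grip_force: 0.0
[461.00001795  70.40599664   3.34045391] [-0.53182263 -0.26493014  0.18509479]
0.65 (204, 236, 222, 118) [460.1939305   83.08251395  18.        ]
```

View pics/w4.png

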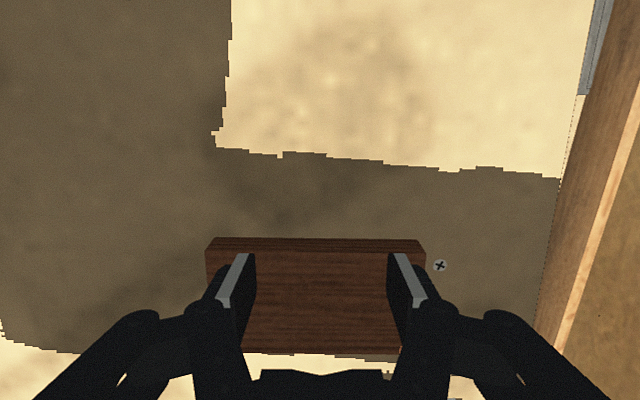

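The board spans columns 205–426 and its back face shows as a dark strip at rows 238–250. The tips at row 255 appear to be above the board top, so I'll compute the true tip height.

```bash
python3 - <<'E'
from h import *
np.set_printoptions(precision=1,suppress=True)
p=env.camera_params("wrist");print(np.round(p["tool_from_camera"],4))
M=np.linalg.inv(p["tool_from_camera"]);K=cam("wrist")[0]
for r in (0,6,10,13,18,25):
    o=[]
    for x in (-11,0,11):
        q=K@(M@np.array([x,30,-r,1]))[:3]; o.append(q[:2]/q[2])
    print(r,*o)
C=cam("wrist")
for row,z in [(238,0),(250,18),(353,18)]: print(row,at_z(C,(320,row),z))
st=env.read_state();print(st["tcp_pos"])
E
```

```text
[[  -0.    -1.    -0.3   78.7]
 [   1.    -0.    -0.     0.4]
 [   0.    -0.3    1.  -164.3]
 [   0.     0.     0.     1. ]]
0 [375.6 265.2] [376.6 246.7] [377.6 227.6]
6 [377.4 270.7] [378.4 251.8] [379.5 232.1]
10 [378.6 274.6] [379.7 255.3] [380.8 235.3]
13 [379.6 277.7] [380.7 258.1] [381.9 237.8]
18 [381.2 283. ] [382.4 263. ] [383.7 242.1]
25 [383.7 291. ] [385.1 270.3] [386.4 248.6]
238 [460.4  74.5   0. ]
250 [460.4  76.2  18. ]
353 [463.7  14.8  18. ]
[460.8  70.9   3.3]
```

```bash
python3 - <<'E'
from h import *
np.set_printoptions(precision=1,suppress=True)
S=cam("scene")
for px,xs in [((289.7,190.3),(427,423,434)),((303.7,179.7),(501,495,506))]:
    o,d=ray(S,px)
    for x in xs: print(px,o+d*(x-o[0])/d[0])
    for z in (0,10,20,30): print(z,at_z(S,px,z))
E
```

```text
(289.7, 190.3) [427.   74.8  38.5]
(289.7, 190.3) [423.   70.9  43.2]
(289.7, 190.3) [434.   81.4  30.4]
0 [460.3 106.5   0. ]
10 [451.7  98.3  10. ]
20 [443.  90.  20.]
30 [434.4  81.8  30. ]
(303.7, 179.7) [501.   80.   31.5]
(303.7, 179.7) [495.   74.7  38. ]
(303.7, 179.7) [506.   84.4  26.2]
0 [530.4 105.9  -0. ]
10 [521.1  97.7  10. ]
20 [511.8  89.5  20. ]
30 [502.4  81.2  30. ]
```

```bash

python3 -m handwheel '[{"dp":[0.1,0,-0.02],"delta_rot":[0,0,0]},{"dp":[0.1,0,0],"delta_rot":[0,0,0]},{"dp":[0,0,0.05],"delta_rot":[0,0,0]},{"dp":[0,0,0.04],"delta_rot":[0,0,0]},{"dp":[0,0,0],"delta_rot":[0,0,0]},{"dp":[0,0,0],"delta_rot":[0,0,0]}]'
python3 -m handwheel '[{"dp":[-0.03,0,0],"delta_rot":[0,0,0]},{"dp":[-0.03,0,0],"delta_rot":[0,0,0]},{"dp":[-0.03,0,0],"delta_rot":[0,0,0]},{"dp":[-0.03,0,0],"delta_rot":[0,0,0]},{"dp":[-0.02,0,0],"delta_rot":[0,0,0]}]'
python3 - <<'E'
from h import *
st=env.read_state();print(st["tcp_pos"],st["ft_force"])
C=cam("wrist",st)
env.snapshot("wrist")
for d in env.trace("board","wrist")[:2]:
    m=d["pixels"].astype(np.uint8); r=cv2.boundingRect(m); print(d["conf"],r,at_z(C,(320,r[1]),0))
E
```

```text
time_s: 7.15
tcp_pos: [458.2, 100.8, -8.0]
tool_rot: [-0.001, 0.687, 0.727, -0.001]
ft_force: [-0.5, -0.3, 0.6]
opening: 0.698
grip_force: 0.0
time_s: 7.57
tcp_pos: [460.4, 79.3, -7.1]
tool_rot: [0.0, 0.687, 0.726, 0.0]
ft_force: [-0.9, -0.5, 0.6]
opening: 0.698
grip_force: 0.0
[460.36163626  79.31576173  -7.12026226] [-0.8613493  -0.50529303  0.64412743]
0.97 (200, 260, 221, 120) [460.44178235  75.2202321    0.        ]
```

```bash

python3 -m handwheel '[{"dp":[-0.03,0,0],"delta_rot":[0,0,0]},{"dp":[-0.03,0,0],"delta_rot":[0,0,0]},{"dp":[-0.03,0,0],"delta_rot":[0,0,0]},{"dp":[-0.02,0,0],"delta_rot":[0,0,0]},{"dp":[0,0,0],"delta_rot":[0,0,0]}]'
python3 - <<'E'
from h import *
st=env.read_state();print(st["tcp_pos"],st["ft_force"])
C=cam("wrist",st)
cv2.imwrite("pics/w5.png",env.snapshot("wrist")[:,:,::-1])
for d in env.trace("board","wrist")[:2]:
    m=d["pixels"].astype(np.uint8); r=cv2.boundingRect(m); print(d["conf"],r,at_z(C,(320,r[1]),0))
E
```

```text
time_s: 8.08
tcp_pos: [461.2, 63.1, -7.2]
tool_rot: [0.0, 0.687, 0.726, -0.0]
ft_force: [-0.2, 0.4, 0.4]
opening: 0.695
grip_force: 0.0
[461.21046384  63.12865856  -7.22876415] [-0.23867999  0.3545571   0.40890838]
0.89 (195, 232, 240, 126) [460.45610413  74.71183343   0.        ]
```

View pics/w5.png

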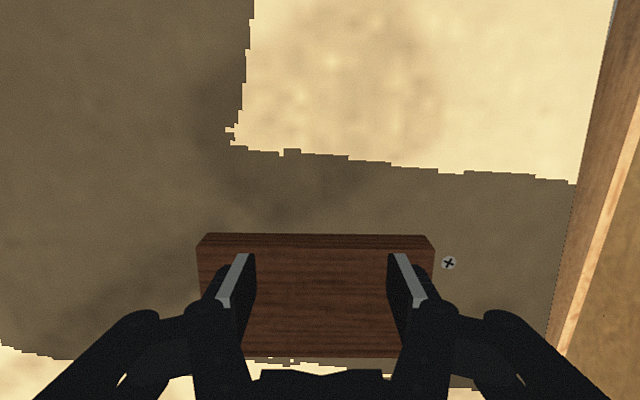

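The fingers are still above the board with no force reading, so the half-open tips stand about 30 mm behind the TCP. Backing off and going lower.

```bash

python3 -m handwheel '[{"dp":[0.12,0,0],"delta_rot":[0,0,0]},{"dp":[0.12,0,0],"delta_rot":[0,0,0]},{"dp":[0,0,0.04],"delta_rot":[0,0,0]},{"dp":[0,0,0.03],"delta_rot":[0,0,0]},{"dp":[0,0,0],"delta_rot":[0,0,0]},{"dp":[0,0,0],"delta_rot":[0,0,0]}]'
python3 -m handwheel '[{"dp":[-0.03,0,0],"delta_rot":[0,0,0]},{"dp":[-0.03,0,0],"delta_rot":[0,0,0]},{"dp":[-0.03,0,0],"delta_rot":[0,0,0]},{"dp":[-0.03,0,0],"delta_rot":[0,0,0]},{"dp":[-0.02,0,0],"delta_rot":[0,0,0]},{"dp":[-0.02,0,0],"delta_rot":[0,0,0]},{"dp":[0,0,0],"delta_rot":[0,0,0]}]'
python3 - <<'E'
from h import *
st=env.read_state();print(st["tcp_pos"],st["ft_force"])
C=cam("wrist",st)
cv2.imwrite("pics/w6.png",env.snapshot("wrist")[:,:,::-1])
for d in env.trace("board","wrist")[:2]:
    m=d["pixels"].astype(np.uint8); r=cv2.boundingRect(m); print(d["conf"],r,at_z(C,(320,r[1]),0),at_z(C,(320,r[1]),18))
E
```

```text
time_s: 8.68
tcp_pos: [458.6, 99.3, -18.3]
tool_rot: [-0.0, 0.687, 0.727, -0.0]
ft_force: [-0.3, 1.0, -0.4]
opening: 0.703
grip_force: 0.0
time_s: 9.27
tcp_pos: [460.6, 75.0, -17.6]
tool_rot: [0.0, 0.687, 0.726, 0.0]
ft_force: [-0.6, 0.6, -0.1]
opening: 0.7
grip_force: 0.0
[460.60752534  75.04775742 -17.64023085] [-0.59424036  0.63489207 -0.08373831]
0.97 (195, 282, 207, 98) [461.05965838  64.44164514   0.        ] [460.52018616  75.39111964  18.        ]
```

```bash

python3 -m handwheel '[{"dp":[-0.022,0.003,0],"delta_rot":[0,0,-0.22]},{"dp":[-0.022,0.003,0],"delta_rot":[0,0,-0.22]},{"dp":[-0.022,0.003,0],"delta_rot":[0,0,-0.22]},{"dp":[-0.022,0.003,0],"delta_rot":[0,0,-0.22]},{"dp":[-0.022,0.002,0],"delta_rot":[0,0,-0.22]},{"dp":[-0.022,0.002,0],"delta_rot":[0,0,-0.22]},{"dp":[-0.022,0.001,0],"delta_rot":[0,0,-0.22]},{"dp":[-0.022,0.001,0],"delta_rot":[0,0,-0.22]},{"dp":[-0.022,0,0],"delta_rot":[0,0,-0.22]},{"dp":[-0.022,0,0],"delta_rot":[0,0,-0.22]},{"dp":[0,0,0],"delta_rot":[0,0,0]}]'
python3 - <<'E'
from h import *
st=env.read_state();print(st["tcp_pos"],st["ft_force"],rot(st["tool_rot"])[:,0])
C=cam("wrist",st)
im=env.snapshot("wrist");cv2.imwrite("pics/w7.png",im[:,:,::-1])
for d in env.trace("board","wrist")[:2]:
    m=d["pixels"].astype(np.uint8); r=cv2.boundingRect(m); print(d["conf"],r,at_z(C,(320,r[1]),18))
E
```

```text
time_s: 10.28
tcp_pos: [467.8, 42.7, -17.7]
tool_rot: [0.0, 0.62, 0.784, 0.0]
ft_force: [-0.5, -0.3, 0.4]
opening: 0.699
grip_force: 0.0
[467.84132168  42.74271676 -17.6865651 ] [-0.54420991 -0.2815979   0.36995414] [-2.30811396e-01  9.72998471e-01 -2.73328827e-04]
0.74 (195, 282, 207, 100) [467.81612482  43.03668432  18.        ]
```

View pics/w7.png

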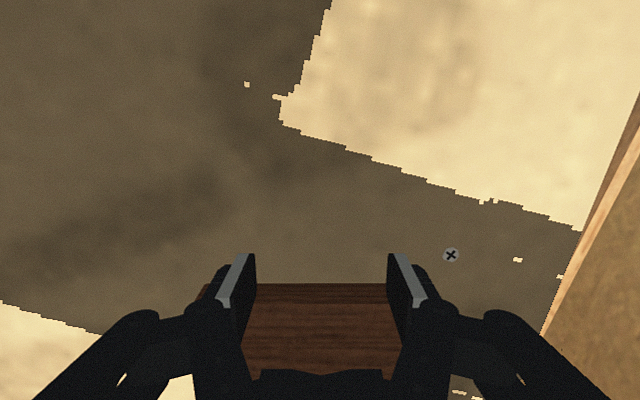

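The board has moved with both fingers and now lies parallel to the fence. Continuing.

```bash

python3 -m handwheel '[{"dp":[-0.022,0,0],"delta_rot":[0,0,0]},{"dp":[-0.022,0,0],"delta_rot":[0,0,0]},{"dp":[-0.022,0,0],"delta_rot":[0,0,0]},{"dp":[-0.022,0,0],"delta_rot":[0,0,0]},{"dp":[-0.022,0,0],"delta_rot":[0,0,0]},{"dp":[-0.022,0,0],"delta_rot":[0,0,0]},{"dp":[-0.022,0,0],"delta_rot":[0,0,0]},{"dp":[0,0,0],"delta_rot":[0,0,0]}]'
python3 -m handwheel '[{"dp":[-0.01,0,0],"delta_rot":[0,0,0]},{"dp":[-0.01,0,0],"delta_rot":[0,0,0]},{"dp":[-0.01,0,0],"delta_rot":[0,0,0]},{"dp":[-0.01,0,0],"delta_rot":[0,0,0]},{"dp":[0,0,0],"delta_rot":[0,0,0]}]'
python3 - <<'E'
from h import *
st=env.read_state();print(st["tcp_pos"],st["ft_force"],st["ft_torque"])
C=cam("wrist",st)
im=env.snapshot("wrist");cv2.imwrite("pics/w8.png",im[:,:,::-1])
for t in ("board","hold_down"):
  for d in env.trace(t,"wrist")[:2]:
    m=d["pixels"].astype(np.uint8); r=cv2.boundingRect(m); print(t,d["conf"],r,at_z(C,(320,r[1]),18))
E
```

```text
time_s: 11.05
tcp_pos: [472.2, 23.9, -17.8]
tool_rot: [-0.002, 0.621, 0.784, 0.002]
ft_force: [-0.5, 19.8, 5.0]
opening: 0.703
grip_force: 9.0
time_s: 11.47
tcp_pos: [472.0, 23.6, -17.8]
tool_rot: [-0.006, 0.622, 0.783, 0.004]
ft_force: [-1.5, 45.6, 13.6]
opening: 0.698
grip_force: 22.8
[472.04434025  23.64052508 -17.81851745] [-1.54301167 45.64680289 13.61501178] [7.45268463 0.12712749 0.14324594]
board 0.66 (195, 281, 207, 99) [472.03971839  23.98650557  18.        ]
```

Firm resistance at hold-down x ≈ -72, which is home (-62 less the 11 mm half-finger). Backing off and raising to check.

```bash

python3 -m handwheel '[{"dp":[0.03,0,0],"delta_rot":[0,0,0]},{"dp":[0.05,0,0],"delta_rot":[0,0,0]},{"dp":[0.15,0,0],"delta_rot":[0,0,0]},{"dp":[0.15,0,-0.15],"delta_rot":[0,0,0]},{"dp":[0,0,-0.25],"delta_rot":[0,0,0]},{"dp":[0,0,-0.25],"delta_rot":[0,0,0]},{"dp":[0,0,-0.25],"delta_rot":[0,0,0]},{"dp":[0,0,-0.25],"delta_rot":[0,0,0]},{"dp":[0,0,0],"delta_rot":[0,0,0]},{"dp":[0,0,0],"delta_rot":[0,0,0]}]'
python3 - <<'E'
from h import *
np.set_printoptions(precision=3,suppress=True)
st=env.read_state();print(st["tcp_pos"],st["ft_force"],st["joint_pos"],rot(st["tool_rot"])[:,0])
C=cam("wrist",st)
im=env.snapshot("wrist");cv2.imwrite("pics/w9.png",im[:,:,::-1])
cv2.imwrite("pics/w9c.png",cv2.resize(im[200:360,220:420,::-1],(750,600),interpolation=cv2.INTER_CUBIC))
for t in ("board","nut_mid"):
  print(t,[(p,c,at_z(C,p,60)) for p,c in tip(t,"wrist")[:2]])
E
```

```text
time_s: 12.45
tcp_pos: [463.3, 70.0, 157.4]
tool_rot: [0.003, 0.621, 0.784, 0.002]
ft_force: [0.3, -0.8, -0.1]
opening: 0.701
grip_force: 0.0
[463.254  69.965 157.392] [ 0.267 -0.771 -0.059] [-0.104 -0.01   1.924 -0.     1.222 -0.336] [-0.23   0.973 -0.002]
board [(array([317.312, 258.2  ]), 0.64, array([474.462,  13.229,  60.   ])), (array([172.48, 374.  ]), 0.62, array([ 365.874, -139.951,   60.   ]))]
nut_mid [(array([321.088, 346.48 ]), 0.72, array([498.777, -76.122,  60.   ]))]
```

View pics/w9c.png

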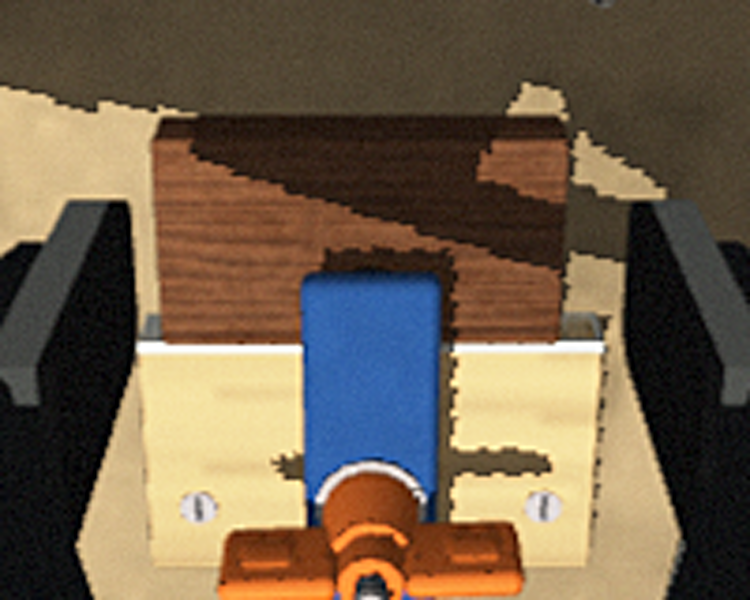

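The board sits flush along the whole fence, with the strap over its middle and the nut wings parallel to the fence. Moving over the nut.

```bash

python3 -m handwheel '[{"dp":[-0.129,0,0.054],"delta_rot":[0,0,0]},{"dp":[-0.129,0,0.054],"delta_rot":[0,0,0]},{"dp":[-0.129,0,0.054],"delta_rot":[0,0,0]},{"dp":[-0.129,0,0.054],"delta_rot":[0,0,0]},{"dp":[-0.129,0,0.054],"delta_rot":[0,0,0]},{"dp":[-0.129,0,0.054],"delta_rot":[0,0,0]},{"dp":[-0.129,0,0.054],"delta_rot":[0,0,0]},{"dp":[-0.129,0,0.054],"delta_rot":[0,0,0]},{"dp":[0,0,0],"delta_rot":[0,0,0]}]' 0.6
python3 -m handwheel '[{"dp":[0,0,0],"delta_rot":[0,0,-1]},{"dp":[0,0,0],"delta_rot":[0,0,-1]},{"dp":[0,0,0],"delta_rot":[0,0,-1]},{"dp":[0,0,0],"delta_rot":[0,0,-1]},{"dp":[0,0,0],"delta_rot":[0,0,-1]},{"dp":[0,0,0],"delta_rot":[0,0,-1]},{"dp":[0,0,0],"delta_rot":[0,0,-1]},{"dp":[0,0,0],"delta_rot":[0,0,-1]},{"dp":[0,0,0],"delta_rot":[0,0,-1]},{"dp":[0,0,0],"delta_rot":[0,0,-1]},{"dp":[0,0,0],"delta_rot":[0,0,-1]},{"dp":[0,0,0],"delta_rot":[0,0,-1]}]'
python3 - <<'E'
from h import *
np.set_printoptions(precision=3,suppress=True)
st=env.read_state();R_=rot(st["tool_rot"]);print(st["tcp_pos"],st["joint_pos"],R_)
d=np.array([498,-80.5,27])-st["tcp_pos"];print("dp to go",R_.T@d/150)
C=cam("wrist",st);im=env.snapshot("wrist");cv2.imwrite("pics/w10.png",im[:,:,::-1])
hsv=cv2.cvtColor(im,cv2.COLOR_RGB2HSV);m=cv2.inRange(hsv,(5,180,120),(16,255,255))
n,l,s,c=cv2.connectedComponentsWithStats(m);print(s[s[:,4]>100],c[s[:,4]>100])
print([(p,c,at_z(C,p,60)) for p,c in tip("nut_mid","wrist")[:2]])
E
```

```text
time_s: 13.35
tcp_pos: [495.1, -82.3, 86.6]
tool_rot: [-0.002, 0.622, 0.783, -0.001]
ft_force: [-0.2, 0.0, 0.0]
opening: 0.601
grip_force: 0.0
time_s: 14.35
tcp_pos: [495.4, -79.1, 88.5]
tool_rot: [-0.002, 0.186, 0.982, 0.0]
ft_force: [0.6, -0.8, 0.2]
opening: 0.601
grip_force: 0.0
[495.397 -79.118  88.515] [-0.395  0.169  1.888  0.     1.088 -1.592] [[-0.931  0.366 -0.003]
 [ 0.366  0.931  0.001]
 [ 0.003  0.    -1.   ]]
dp to go [-0.021 -0.002  0.41 ]
[[     0      0    640    400 255978]] [[319.501 199.498]]
[(array([319.168, 226.28 ]), 0.58, array([495.9, -79.6,  60. ])), (array([390.592, 150.6  ]), 0.42, array([467.655, -24.45 ,  60.   ]))]
```

```bash

python3 -m handwheel '[{"dp":[-0.011,-0.003,0.1],"delta_rot":[0,0,0]},{"dp":[0,0,0.1],"delta_rot":[0,0,0]},{"dp":[0,0,0.1],"delta_rot":[0,0,0]},{"dp":[0,0,0],"delta_rot":[0,0,0]}]'
python3 -m handwheel '[{"dp":[0,0,0.06],"delta_rot":[0,0,0]},{"dp":[0,0,0.05],"delta_rot":[0,0,0]},{"dp":[0,0,0],"delta_rot":[0,0,0]},{"dp":[0,0,0],"delta_rot":[0,0,0]}]'
python3 -m handwheel '[{"dp":[0,0,0],"delta_rot":[0,0,0.8]},{"dp":[0,0,0],"delta_rot":[0,0,0.8]},{"dp":[0,0,0],"delta_rot":[0,0,0.8]},{"dp":[0,0,0],"delta_rot":[0,0,0.8]},{"dp":[0,0,0],"delta_rot":[0,0,0.8]},{"dp":[0,0,0],"delta_rot":[0,0,0.8]},{"dp":[0,0,0],"delta_rot":[0,0,0.8]},{"dp":[0,0,0],"delta_rot":[0,0,0.8]},{"dp":[0,0,0],"delta_rot":[0,0,0.8]},{"dp":[0,0,0],"delta_rot":[0,0,0.8]},{"dp":[0,0,0],"delta_rot":[0,0,0.8]},{"dp":[0,0,0],"delta_rot":[0,0,0.8]}]'
python3 - <<'E'
from h import *
np.set_printoptions(precision=3,suppress=True)
st=env.read_state();print(st["tcp_pos"],st["joint_pos"],st["ft_force"],st["ft_torque"])
im=env.snapshot("wrist");cv2.imwrite("pics/w11.png",im[:,:,::-1])
for t in("nut_mid","push_faces"):print([(p,c) for p,c in tip(t,"wrist")[:2]])
ds=env.trace("nut_mid","wrist")
for d in ds[:2]:
    m=d["pixels"].astype(np.uint8); print(d["conf"],m.sum(),cv2.minAreaRect(cv2.findNonZero(m)))
E
```

```text
time_s: 14.78
tcp_pos: [495.1, -79.7, 41.5]
tool_rot: [-0.003, 0.19, 0.982, 0.001]
ft_force: [-1.0, 0.3, -0.5]
opening: 0.6
grip_force: 0.0
time_s: 15.12
tcp_pos: [497.9, -81.0, 28.3]
tool_rot: [-0.0, 0.188, 0.982, 0.0]
ft_force: [0.0, 0.1, 0.6]
opening: 0.601
grip_force: 0.0
time_s: 16.12
tcp_pos: [498.5, -81.3, 29.1]
tool_rot: [0.0, 0.544, 0.839, 0.0]
ft_force: [-0.7, -0.1, -1.0]
opening: 0.6
grip_force: 0.6
[498.472 -81.275  29.079] [-0.397  0.274  1.908  0.     0.958 -0.818] [-0.686 -0.121 -0.998] [ 0.006 -0.014  0.096]
[(array([319.168, 275.48 ]), 0.55)]
[]
0.78 4414 ((313.10003662109375, 276.300048828125), (165.02182006835938, 41.59086227416992), 26.56505012512207)
```

The wing now leads the tool by about 0.46 rad and has turned about 0.27, so contact is as planned. Continuing the stroke.

```bash

python3 -m handwheel '[{"dp":[0,0,0],"delta_rot":[0,0,1]},{"dp":[0,0,0],"delta_rot":[0,0,1]},{"dp":[0,0,0],"delta_rot":[0,0,1]},{"dp":[0,0,0],"delta_rot":[0,0,1]},{"dp":[0,0,0],"delta_rot":[0,0,1]},{"dp":[0,0,0],"delta_rot":[0,0,1]},{"dp":[0,0,0],"delta_rot":[0,0,1]},{"dp":[0,0,0],"delta_rot":[0,0,1]},{"dp":[0,0,0],"delta_rot":[0,0,1]},{"dp":[0,0,0],"delta_rot":[0,0,1]},{"dp":[0,0,0],"delta_rot":[0,0,1]},{"dp":[0,0,0],"delta_rot":[0,0,1]}]'
cat > chk.py <<'E'
from h import *
np.set_printoptions(precision=3,suppress=True)
st=env.read_state();print("joints",st["joint_pos"],"torque",st["ft_torque"],"F",st["ft_force"]); R_=rot(st["tool_rot"])
C=cam("wrist",st);im=env.snapshot("wrist")
for p,c in tip("nut_mid","wrist")[:2]: print("nut",p,c,at_z(C,p,57))
for d in env.trace("nut_mid","wrist")[:1]:
    m=d["pixels"].astype(np.uint8); r=cv2.minAreaRect(cv2.findNonZero(m)); b=cv2.boxPoints(r)
    e=max([b[1]-b[0],b[2]-b[1]],key=np.linalg.norm); a=np.arctan2(e[1],e[0])
    print("conf",d["conf"],r,"wing ahead of tool y (mod pi)",a%np.pi,"TCP yaw",np.arctan2(R_[1,0],R_[0,0]))
E
python3 chk.py
```

```text
time_s: 17.32
tcp_pos: [498.0, -81.5, 28.6]
tool_rot: [0.0, 0.87, 0.494, -0.0]
ft_force: [-0.6, -0.3, -1.2]
opening: 0.601
grip_force: 0.6
joints [-0.397  0.275  1.909 -0.001  0.958  0.141] torque [-0.222  0.155  0.117] F [-0.641 -0.284 -1.205]
nut [318.976 270.8  ] 0.86 [498.093 -79.458  57.   ]
conf 0.89 ((314.5, 276.5000305175781), (165.91624450683594, 42.48529052734375), 26.56505012512207) wing ahead of tool y (mod pi) 0.46364766 TCP yaw 1.032698229748808
```

```bash

python3 -m handwheel '[{"dp":[0,0,0],"delta_rot":[0,0,1]},{"dp":[0,0,0],"delta_rot":[0,0,1]},{"dp":[0,0,0],"delta_rot":[0,0,1]},{"dp":[0,0,0],"delta_rot":[0,0,1]},{"dp":[0,0,0],"delta_rot":[0,0,1]},{"dp":[0,0,0],"delta_rot":[0,0,1]},{"dp":[0,0,0],"delta_rot":[0,0,1]},{"dp":[0,0,0],"delta_rot":[0,0,1]},{"dp":[0,0,0],"delta_rot":[0,0,1]},{"dp":[0,0,0],"delta_rot":[0,0,1]},{"dp":[0,0,0],"delta_rot":[0,0,1]},{"dp":[0,0,0],"delta_rot":[0,0,1]}]'
python3 -m handwheel '[{"dp":[0,0,0],"delta_rot":[0,0,1]},{"dp":[0,0,0],"delta_rot":[0,0,1]},{"dp":[0,0,0],"delta_rot":[0,0,1]},{"dp":[0,0,0],"delta_rot":[0,0,1]},{"dp":[0,0,0],"delta_rot":[0,0,1]},{"dp":[0,0,0],"delta_rot":[0,0,1]},{"dp":[0,0,0],"delta_rot":[0,0,1]},{"dp":[0,0,0],"delta_rot":[0,0,1]},{"dp":[0,0,0],"delta_rot":[0,0,1]},{"dp":[0,0,0],"delta_rot":[0,0,1]}]'
python3 chk.py
```

```text
time_s: 18.47
tcp_pos: [497.6, -81.0, 28.3]
tool_rot: [-0.0, 0.999, 0.037, -0.0]
ft_force: [-1.0, 0.4, 0.1]
opening: 0.597
grip_force: 0.6
time_s: 19.3
tcp_pos: [497.9, -80.9, 28.4]
tool_rot: [-0.0, 0.935, -0.355, -0.0]
ft_force: [-0.3, 0.2, -1.0]
opening: 0.604
grip_force: 0.6
joints [-0.397  0.275  1.909  0.     0.958  1.899] torque [0.044 0.057 0.003] F [-0.254  0.171 -1.009]
nut [323.2  270.68] 0.98 [498.49  -81.629  57.   ]
conf 0.76 ((315.2148742675781, 273.90576171875), (157.74420166015625, 40.65654373168945), 25.88702392578125) wing ahead of tool y (mod pi) 0.45181382 TCP yaw -0.7254549321074415
```

```bash

python3 -m handwheel '[{"dp":[0,0,0],"delta_rot":[0,0,1]},{"dp":[0,0,0],"delta_rot":[0,0,1]},{"dp":[0,0,0],"delta_rot":[0,0,1]},{"dp":[0,0,0],"delta_rot":[0,0,1]},{"dp":[0,0,0],"delta_rot":[0,0,1]},{"dp":[0,0,0],"delta_rot":[0,0,1]},{"dp":[0,0,0],"delta_rot":[0,0,1]},{"dp":[0,0,0],"delta_rot":[0,0,1]},{"dp":[0,0,0],"delta_rot":[0,0,1]},{"dp":[0,0,0],"delta_rot":[0,0,1]},{"dp":[0,0,0],"delta_rot":[0,0,1]},{"dp":[0,0,0],"delta_rot":[0,0,0.5]}]'
python3 chk.py
```

```text
time_s: 20.45
tcp_pos: [498.1, -81.5, 28.5]
tool_rot: [-0.0, -0.681, 0.733, -0.0]
ft_force: [-0.2, -1.2, -1.8]
opening: 0.601
grip_force: 0.6
joints [-0.397  0.275  1.908 -0.     0.958  2.818] torque [-0.17   0.059  0.071] F [-0.184 -1.223 -1.825]
nut [323.712 272.   ] 0.69 [497.343 -80.937  57.   ]
conf 0.79 ((316.661376953125, 271.9278259277344), (157.63052368164062, 41.10460662841797), 25.52969741821289) wing ahead of tool y (mod pi) 0.44557726 TCP yaw -1.6446333942786857
```

```bash

python3 -m handwheel '[{"dp":[0,0,0],"delta_rot":[0,0,-1]},{"dp":[0,0,-0.1],"delta_rot":[0,0,0]},{"dp":[0,0,-0.1],"delta_rot":[0,0,0]},{"dp":[0,0,-0.07],"delta_rot":[0,0,0]},{"dp":[0,0,0],"delta_rot":[0,0,-1]},{"dp":[0,0,0],"delta_rot":[0,0,-1]},{"dp":[0,0,0],"delta_rot":[0,0,-1]},{"dp":[0,0,0],"delta_rot":[0,0,-1]},{"dp":[0,0,0],"delta_rot":[0,0,-1]},{"dp":[0,0,0],"delta_rot":[0,0,-1]},{"dp":[0,0,0],"delta_rot":[0,0,-1]},{"dp":[0,0,0],"delta_rot":[0,0,-1]}]'
python3 -m handwheel '[{"dp":[0,0,0],"delta_rot":[0,0,-1]},{"dp":[0,0,0],"delta_rot":[0,0,-1]},{"dp":[0,0,0],"delta_rot":[0,0,-1]},{"dp":[0,0,0],"delta_rot":[0,0,-1]},{"dp":[0,0,0],"delta_rot":[0,0,-1]},{"dp":[0,0,0],"delta_rot":[0,0,-1]},{"dp":[0,0,0],"delta_rot":[0,0,-1]},{"dp":[0,0,0],"delta_rot":[0,0,-1]},{"dp":[0,0,0],"delta_rot":[0,0,-1]},{"dp":[0,0,0],"delta_rot":[0,0,-1]},{"dp":[0,0,0],"delta_rot":[0,0,-1]},{"dp":[0,0,0],"delta_rot":[0,0,-1]}]'
python3 -m handwheel '[{"dp":[0,0,0],"delta_rot":[0,0,-1]},{"dp":[0,0,0],"delta_rot":[0,0,-1]},{"dp":[0,0,0],"delta_rot":[0,0,-1]},{"dp":[0,0,0],"delta_rot":[0,0,-1]},{"dp":[0,0,0],"delta_rot":[0,0,-1]},{"dp":[0,0,0],"delta_rot":[0,0,-1]},{"dp":[0,0,0],"delta_rot":[0,0,-1]},{"dp":[0,0,0],"delta_rot":[0,0,-1]},{"dp":[0,0,0],"delta_rot":[0,0,-1]},{"dp":[0,0,0],"delta_rot":[0,0,-1]},{"dp":[0,0,0],"delta_rot":[0,0,-1]},{"dp":[0,0,0],"delta_rot":[0,0,-1]}]'
python3 -m handwheel '[{"dp":[0,0,0],"delta_rot":[0,0,-1]},{"dp":[0,0,0],"delta_rot":[0,0,-1]},{"dp":[0,0,0],"delta_rot":[0,0,-1]},{"dp":[0,0,0],"delta_rot":[0,0,-1]},{"dp":[0,0,0],"delta_rot":[0,0,-1]},{"dp":[0,0,0],"delta_rot":[0,0,-1]},{"dp":[0,0,0],"delta_rot":[0,0,-1]},{"dp":[0,0,0],"delta_rot":[0,0,-1]},{"dp":[0,0,0],"delta_rot":[0,0,-1]},{"dp":[0,0,0],"delta_rot":[0,0,-1]},{"dp":[0,0,0],"delta_rot":[0,0,-1]},{"dp":[0,0,0],"delta_rot":[0,0,-1]}]'
python3 chk.py
```

```text
time_s: 21.6
tcp_pos: [498.4, -81.2, 69.3]
tool_rot: [-0.0, 0.896, -0.443, 0.0]
ft_force: [0.3, -0.4, 0.6]
opening: 0.602
grip_force: 0.0
time_s: 22.6
tcp_pos: [498.4, -81.2, 69.3]
tool_rot: [0.0, 1.0, 0.021, 0.0]
ft_force: [-0.1, 0.5, -0.3]
opening: 0.598
grip_force: 0.0
time_s: 23.6
tcp_pos: [498.3, -81.2, 69.2]
tool_rot: [0.0, 0.877, 0.48, 0.0]
ft_force: [-0.3, 0.2, -0.3]
opening: 0.599
grip_force: 0.0
time_s: 24.6
tcp_pos: [498.4, -81.2, 69.3]
tool_rot: [0.0, 0.556, 0.831, 0.0]
ft_force: [0.0, -0.2, 0.4]
opening: 0.602
grip_force: 0.0
joints [-0.397  0.204  1.893  0.     1.043 -0.788] torque [-0.069  0.003 -0.035] F [ 0.047 -0.151  0.373]
nut [319.168 236.   ] 0.67 [497.72  -80.742  57.   ]
conf 0.78 ((316.7415771484375, 234.2865447998047), (132.71173095703125, 30.209941864013672), 57.9946174621582) wing ahead of tool y (mod pi) 1.0121969 TCP yaw 1.961285895215099
```

```bash

python3 -m handwheel '[{"dp":[0,0,0.1],"delta_rot":[0,0,0]},{"dp":[0,0,0.1],"delta_rot":[0,0,0]},{"dp":[0,0,0.07],"delta_rot":[0,0,0]},{"dp":[0,0,0.05],"delta_rot":[0,0,0]},{"dp":[0,0,0],"delta_rot":[0,0,0]},{"dp":[0,0,0],"delta_rot":[0,0,0]}]'
python3 -m handwheel '[{"dp":[0,0,0],"delta_rot":[0,0,1]},{"dp":[0,0,0],"delta_rot":[0,0,1]},{"dp":[0,0,0],"delta_rot":[0,0,1]},{"dp":[0,0,0],"delta_rot":[0,0,1]},{"dp":[0,0,0],"delta_rot":[0,0,1]},{"dp":[0,0,0],"delta_rot":[0,0,1]},{"dp":[0,0,0],"delta_rot":[0,0,1]},{"dp":[0,0,0],"delta_rot":[0,0,1]},{"dp":[0,0,0],"delta_rot":[0,0,1]}]'
python3 chk.py
python3 -m handwheel '[{"dp":[0,0,0],"delta_rot":[0,0,1]},{"dp":[0,0,0],"delta_rot":[0,0,1]},{"dp":[0,0,0],"delta_rot":[0,0,1]},{"dp":[0,0,0],"delta_rot":[0,0,1]},{"dp":[0,0,0],"delta_rot":[0,0,1]}]'
python3 chk.py
```

```text
time_s: 25.25
tcp_pos: [497.9, -81.1, 20.7]
tool_rot: [-0.0, 0.559, 0.829, -0.0]
ft_force: [0.4, -0.3, -0.6]
opening: 0.6
grip_force: 0.0
time_s: 26.0
tcp_pos: [498.7, -81.8, 21.8]
tool_rot: [0.001, 0.817, 0.577, 0.0]
ft_force: [-0.6, -1.4, -1.3]
opening: 0.602
grip_force: 0.7
joints [-0.397  0.288  1.91  -0.001  0.942 -0.057] torque [-0.243  0.009  0.047] F [-0.601 -1.448 -1.282]
nut [320.128 274.52 ] 0.8 [499.663 -78.02   57.   ]
conf 0.63 ((314.40875244140625, 279.9747314453125), (172.3882293701172, 41.67162322998047), 27.582027435302734) wing ahead of tool y (mod pi) 0.48139718 TCP yaw 1.2308272165245935
time_s: 26.57
tcp_pos: [498.3, -81.4, 21.3]
tool_rot: [0.0, 0.914, 0.405, 0.0]
ft_force: [-0.8, -2.4, -0.1]
opening: 0.6
grip_force: 0.6
joints [-0.397  0.288  1.91  -0.     0.942  0.34 ] torque [-0.229  0.16   0.032] F [-0.796 -2.411 -0.146]
nut [321.92 278.68] 0.88 [499.754 -80.018  57.   ]
conf 0.93 ((315.0380554199219, 281.0087890625), (170.9962158203125, 41.21417999267578), 27.050596237182617) wing ahead of tool y (mod pi) 0.47212207 TCP yaw 0.8336796596923395
```

```bash

python3 -m handwheel '[{"dp":[0,0,0],"delta_rot":[0,0,1]},{"dp":[0,0,0],"delta_rot":[0,0,1]},{"dp":[0,0,0],"delta_rot":[0,0,1]},{"dp":[0,0,0],"delta_rot":[0,0,1]},{"dp":[0,0,0],"delta_rot":[0,0,1]}]'
python3 chk.py | grep -v nut
```

```text
time_s: 27.13
tcp_pos: [497.9, -81.1, 21.0]
tool_rot: [-0.0, 0.976, 0.216, -0.0]
ft_force: [-1.6, -1.2, -0.8]
opening: 0.601
grip_force: 0.6
joints [-0.397  0.289  1.911 -0.     0.942  0.739] torque [-0.153  0.231  0.009] F [-1.569 -1.197 -0.758]
conf 0.72 ((314.7298889160156, 281.5648498535156), (169.51490783691406, 43.45894241333008), 27.847578048706055) wing ahead of tool y (mod pi) 0.4860319 TCP yaw 0.435105302206384
```

```bash

python3 -m handwheel '[{"dp":[0,0,0],"delta_rot":[0,0,1]},{"dp":[0,0,0],"delta_rot":[0,0,1]},{"dp":[0,0,0],"delta_rot":[0,0,1]},{"dp":[0,0,0],"delta_rot":[0,0,1]},{"dp":[0,0,0],"delta_rot":[0,0,0]}]'
python3 chk.py | grep -v nut
```

```text
time_s: 27.7
tcp_pos: [497.8, -81.0, 20.8]
tool_rot: [-0.0, 0.998, 0.058, -0.0]
ft_force: [-1.3, 0.7, -0.6]
opening: 0.603
grip_force: 0.5
joints [-0.397  0.289  1.911  0.     0.942  1.058] torque [-0.068  0.202  0.057] F [-1.281  0.739 -0.645]
conf 0.57 ((315.651611328125, 280.0953369140625), (165.85968017578125, 42.47236633300781), 26.250242233276367) wing ahead of tool y (mod pi) 0.45815313 TCP yaw 0.11610152613054407
```

Still free. Advance so far is about 5.3.

```bash

python3 -m handwheel '[{"dp":[0,0,0],"delta_rot":[0,0,1]},{"dp":[0,0,0],"delta_rot":[0,0,1]},{"dp":[0,0,0],"delta_rot":[0,0,1]},{"dp":[0,0,0],"delta_rot":[0,0,1]},{"dp":[0,0,0],"delta_rot":[0,0,1]}]'
python3 chk.py | grep -v nut
```

```text
time_s: 28.27
tcp_pos: [497.8, -80.9, 20.8]
tool_rot: [-0.0, 0.99, -0.142, -0.0]
ft_force: [-1.3, 1.6, -0.8]
opening: 0.603
grip_force: 0.7
joints [-0.397  0.289  1.911  0.     0.942  1.459] torque [ 0.1    0.245 -0.03 ] F [-1.35   1.603 -0.83 ]
conf 0.62 ((315.0837097167969, 278.81591796875), (163.55880737304688, 42.47198486328125), 26.241348266601562) wing ahead of tool y (mod pi) 0.45799786 TCP yaw -0.2856475975665371
```

```bash

python3 -m handwheel '[{"dp":[0,0,0],"delta_rot":[0,0,1]},{"dp":[0,0,0],"delta_rot":[0,0,1]},{"dp":[0,0,0],"delta_rot":[0,0,1]},{"dp":[0,0,0],"delta_rot":[0,0,1]},{"dp":[0,0,0],"delta_rot":[0,0,1]}]'
python3 chk.py | grep -v nut
```

```text
time_s: 28.83
tcp_pos: [497.9, -81.0, 20.8]
tool_rot: [-0.0, 0.942, -0.336, -0.0]
ft_force: [-0.5, 0.9, -0.4]
opening: 0.599
grip_force: 2.0
joints [-0.397  0.289  1.911  0.     0.942  1.858] torque [0.096 0.247 0.142] F [-0.537  0.854 -0.419]
conf 0.94 ((315.05047607421875, 278.12982177734375), (163.0568084716797, 43.81294631958008), 25.58851432800293) wing ahead of tool y (mod pi) 0.4466039 TCP yaw -0.6845404208944894
```

```bash

python3 -m handwheel '[{"dp":[0,0,0],"delta_rot":[0,0,1]},{"dp":[0,0,0],"delta_rot":[0,0,1]},{"dp":[0,0,0],"delta_rot":[0,0,1]}]'
python3 chk.py | grep -v nut
```

```text
time_s: 29.23
tcp_pos: [497.9, -81.1, 20.8]
tool_rot: [0.0, 0.895, -0.446, -0.0]
ft_force: [-1.9, 1.1, -0.8]
opening: 0.602
grip_force: 4.0
joints [-0.397  0.289  1.911 -0.     0.942  2.098] torque [0.067 0.26  0.226] F [-1.877  1.1   -0.802]
conf 0.96 ((315.1734924316406, 278.2208251953125), (162.61404418945312, 42.85133743286133), 25.27772331237793) wing ahead of tool y (mod pi) 0.4411796 TCP yaw -0.9237662459951188
```

```bash

python3 -m handwheel '[{"dp":[0,0,0],"delta_rot":[0,0,1]},{"dp":[0,0,0],"delta_rot":[0,0,1]},{"dp":[0,0,0],"delta_rot":[0,0,0]}]'
python3 chk.py | grep -v nut
python3 -m handwheel '[{"dp":[0,0,0],"delta_rot":[0,0,-1]},{"dp":[0,0,0],"delta_rot":[0,0,-1]},{"dp":[0,0,0],"delta_rot":[0,0,-1]},{"dp":[0,0,0],"delta_rot":[0,0,-1]},{"dp":[0,0,0],"delta_rot":[0,0,-1]},{"dp":[0,0,0],"delta_rot":[0,0,-1]},{"dp":[0,0,0],"delta_rot":[0,0,-1]},{"dp":[0,0,0],"delta_rot":[0,0,-1]},{"dp":[0,0,0],"delta_rot":[0,0,-1]},{"dp":[0,0,0],"delta_rot":[0,0,-1]},{"dp":[0,0,0],"delta_rot":[0,0,-1]},{"dp":[0,0,0],"delta_rot":[0,0,0]}]'
python3 chk.py | grep -v nut
```

```text
time_s: 29.63
tcp_pos: [497.9, -81.2, 20.8]
tool_rot: [0.0, 0.857, -0.516, -0.0]
ft_force: [-1.2, -0.7, -1.9]
opening: 0.603
grip_force: 5.3
joints [-0.397  0.289  1.911 -0.     0.942  2.257] torque [0.057 0.289 0.29 ] F [-1.241 -0.707 -1.889]
time_s: 30.78
tcp_pos: [499.1, -81.6, 21.5]
tool_rot: [0.0, 0.995, -0.1, 0.001]
ft_force: [-0.3, -0.2, 1.5]
opening: 0.599
grip_force: 0.0
joints [-0.397  0.289  1.91   0.     0.941  1.373] torque [-0.001 -0.035  0.011] F [-0.311 -0.169  1.532]
conf 0.88 ((318.0130920410156, 281.93841552734375), (174.02230834960938, 42.38825607299805), 45.70732116699219) wing ahead of tool y (mod pi) 0.7977432 TCP yaw -0.20006309433139388
```

The wings sprang back about 0.5 rad once released and 0.29 N m had been reached, so the nut is snug. Lifting clear and checking the board numerically.

```bash

python3 -m handwheel '[{"dp":[0,0,-0.1],"delta_rot":[0,0,0]},{"dp":[0,0,-0.15],"delta_rot":[0,0,0]},{"dp":[0,0,-0.2],"delta_rot":[0,0,0]},{"dp":[0,0,-0.2],"delta_rot":[0,0,0]},{"dp":[0,0,-0.2],"delta_rot":[0,0,0]},{"dp":[0,0,-0.2],"delta_rot":[0,0,0]},{"dp":[0,0,0],"delta_rot":[0,0,0]},{"dp":[0,0,0],"delta_rot":[0,0,0]}]'
python3 - <<'E'
from h import *
np.set_printoptions(precision=2,suppress=True)
c,s=np.cos(-1.339),np.sin(-1.339)
for n in("scene","wrist"):
    C=cam(n);im=env.snapshot(n);cv2.imwrite(f"pics/end_{n}.png",im[:,:,::-1])
    for p,q in tip("board",n):
        P=at_z(C,p,0);d=P[:2]-[490,-46.5];print(n,p,q,"hd",c*d[0]+s*d[1],-s*d[0]+c*d[1])
C=cam("wrist")
for p,q in tip("nut_mid","wrist"): print("nut",p,q,at_z(C,p,52.5))
for d in env.trace("board","wrist")[:3]:
    m=d["pixels"].astype(np.uint8);r=cv2.minAreaRect(cv2.findNonZero(m));b=[at_z(C,p,18)[:2]-[490,-46.5] for p in cv2.boxPoints(r)]
    print(d["conf"],*[np.array([c*v[0]+s*v[1],-s*v[0]+c*v[1]]) for v in b])
E
```

```text
time_s: 31.6
tcp_pos: [499.7, -81.8, 180.7]
tool_rot: [0.001, 0.995, -0.103, 0.003]
ft_force: [-0.3, -0.5, -1.1]
opening: 0.601
grip_force: 0.0
scene [320.9  202.68] 0.88 hd -37.73793920568572 -6.171871670086629
scene [343.81 254.88] 0.61 hd 114.86741690406251 -179.15143697718412
wrist [449.22 273.48] 0.95 hd 115.67107521866603 -170.5820166381106
wrist [266.88 199.4 ] 0.78 hd -30.996787657575123 -3.8770541421903904
0.75 [  76.75 -137.24] [ 164.18 -116.54] [ 179.52 -187.51] [  88.19 -213.08]
0.73 [-62.41  52.96] [ 0.12 54.11] [ -0.71 -57.1 ] [-69.5  -61.66]
```

The board's origin is at x ≈ -31 with its front edge at ≈ 0 from the fence, so it is home. Handing in.

```bash
python3 -c "
from workcell import env
print(env.job_done())"
```

```text
the job is handed in; nothing more can be done
None
```

The board sits flush against the fence and the wing nut is snug, with the pad end of the strap over the board. The job is handed in at about 32 s, the robot clear; the one hard moment was about 46 N of wrist force when the board met the fence.

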